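# Hang the kick-start lever on the slanted prong

## Robot

A 7-joint arm with a two-finger parallel gripper is mounted at the origin on the work surface. World frame = base frame: x ahead of the robot, y to its left, z up, the work surface at z = 0. Lengths are in mm, angles in rad, forces in N, time in s.
With the tool pointing down it reaches from about 400 to 900 mm from the base axis. Payload 5.6 kg.
Tool frame: the origin (TCP) lies midway between the tips of the shut fingers; the grasp point (between the pads) lies 19 mm behind it; z points along the fingers, y is the line along which they close (so a half turn about z gives the same grasp; the last joint's range is limited). The gripper opens to 92 mm and grips with 3 to 60 N. Pads are 20 mm wide; open, the fingers measure 128 mm over their backs; the gripper's body (75 mm by 189 mm) begins 69 mm behind the grasp point.
Start: joints at [1.162, 0.468, -0.012, 1.603, 0.006, 1.071, -0.056], TCP at [232.462, -607.018, 214.592] pointing down, gripper open.
Joint ranges: [-2.53, 2.53], [-0.31, 2.02], [-1.57, 1.55], [0.28, 2.44], [-1.29, 4.43], [0.15, 1.84], [-2.92, 2.92]. Speed limits (rad/s): [2.57, 2.57, 3.14, 3.14, 3.14, 3.14, 3.14].

## Interface

Orientations are given as a rotation vector (axis times angle).
In Python, from cell import robot, grip, kin, viewer gives the robot as it stands. Calls block until the motion is done:
- robot.movep(position, orientation): joint-space move of the TCP to a pose.
- robot.servo_line(position, feed=150, rotation=None): straight line of the TCP; rotation=None keeps the orientation; feed is the mean speed in mm/s.
- robot.goto_joints(angles): joint-space move.
- grip(opening, newtons=None): opening from 0.0 (shut) to 1.0 (fully open); newtons is the grip in N (None keeps the last); returns when the fingers have stopped.
- robot.hold(seconds).
- kin.ik(position, orientation): joint angles nearest the present ones, or None.
- robot.observe(): the state.
- viewer.read_camera(name): name is "scene" or "top" or "wrist"; returns the picture (480x640x3 uint8, red, green, blue); there is no depth.
- viewer.camera_info(name): a dict with "camera_matrix" (3x3 intrinsics, pixels), "R" (3x3) and "t" (3): a world point X has camera coordinates R X + t. Camera axes: x right, y down, z forward; pixel columns grow to the right and rows downward; lengths in mm; the calibration is good to about 2 mm. A picture is of the moment at which its call begins: read the wrist's pose just before it. camera_info takes no time and is no camera call; for the wrist camera it gives the pose at the moment of the call.
A pose or a line that the arm cannot do raises robot.IKError and nothing moves.
- robot.job_done(): hands the job in; it is judged then, once.
Trained networks look in the newest picture that a camera, given by its name, has taken for a name from the list of things; names that differ only in an ending like _2 or _b are one class to them, and where a whole thing is asked for, a point or a joint stands for the part that bears it (a point fixed in the world has none). Each returns a list of dicts, best first, with "confidence" (0 to 1); they miss things now and then, are a little off and sometimes report something else, mostly with a low value. They report only what shows in the picture. A call takes as long as a camera call. They do not tell look-alikes from the thing itself.
- viewer.silhouettes(name, camera): "mask" (480x640 bool, what is visible of it).
- viewer.pinpoint(name, camera): "at" ([x, y, z] in mm, in the coordinates of the camera as it stood for that picture, good to about 4 mm: a listed point, or the origin of a listed thing).
The state is a dict: "t": time; "joints": joint angles; "joint_velocities": joint speeds; "joint_torque": joint torques, N m; "tcp_pos": TCP position; "tcp_rot": TCP orientation; "contact_force": force on the tool from outside, world axes, zero at the start; "wrist_torque": the same for the moment, N m; "grip_width": opening from 0.0 (shut) to 1.0 (fully open); "grip_force": force on a finger pad.
Only numpy, scipy, OpenCV 4.12 (cv2) and the standard library are available. Lean on these libraries where they do the work, as an engineer would, in place of code of your own. Each camera call takes 0.05 s, during which the arm holds its last target. There are 200 camera calls.

## Task

Put the aluminium kick-start lever away on the parts stand whose slanted prong is empty: thread its hub onto the prong, slide it down the prong until the hub is home against the collar, and only then let go so that it is left hanging there. The other stand is already taken by a sprocket; leave the other loose things on the bench where they are.

Things in the scene. Friction and masses are not known exactly. Their poses are not given: they have to be found in the camera images.
- kick_lever: Aluminium kick-start lever, about 0.35 kg (all sizes in mm), lying flat, arm pointing roughly back to the robot. Origin: centre of the underside of its round hub; z along the bore (up as it lies); arm along -x. A 22 square block at x -135 to -155 ends the arm; from it a black rubber pedal, diameter 20, sticks out along +y to y = 60.
- hub_centre (a point): Middle of the lever's bore, 12 above the hub's underside. Hub: outer diameter 40, height 24; plain round through bore of diameter 24 along the lever's z.
- lever_grip (a point): Middle of the lever's arm, 75 from the bore's axis, 14 above the bench as it lies, near the balance point: a good place to grip, jaws closing across the bar. The arm is a straight bar 16 wide (y) and 16 thick (6 to 22 above the bench), from x = -18 to -135 of the lever.
- prong: Empty prong: rigid steel rod, diameter 10, leaning 40 degrees from vertical, roughly towards the robot. Origin: centre of the upper face of its round collar (diameter 34), 180 above the bench; z up along the rod; y level; -x square to the rod, down the slope towards the robot. With the lever home and its arm down the slope, its frame coincides with this one.
- prong_tip (a point): Rounded end of the empty prong, 80 up the rod from the collar's upper face. Once let go, the hub, loose on the rod, may settle and tip a little so that the end of the arm sinks; there is room for it below.
- free_stand: The stand that carries the empty prong, fixed to the bench: steel base plate 150 (x) by 120 (y) by 12 thick, origin under its centre, and a yellow 24 square post at x = 50, 160 high. The prong rises from the post's top towards the stand's own -x.
- taken_stand: An identical fixed stand whose prong already carries a gold-coloured toothed sprocket, diameter 105, fixed to it. Same origin and axes. The two stands may stand either way round, left or right.
- fuel_cap: Bystander: red plastic fuel cap, diameter 52, 30 high, origin under its centre.
- ashtray: Bystander: white ceramic ashtray of bolts, diameter 110, 30 high, origin under its centre.
- steel_file: Bystander: steel file with wooden handle, 310 long, along its x, 22 high.
- c_clamp: Bystander: steel C-clamp lying flat, about 150 by 190, 18 high.
- screwdriver: Bystander: screwdriver lying along its x, about 200 long.
Things that resemble listed ones, but are neither listed nor needed, are in the scene too. Of the things like the kick_lever, leave any that is green; of the rest the larger one is meant.

How it is judged (in metres and radians):
On the way:
1. the hub is threaded on the prong and slid down to within 14 mm of the collar while the gripper still has the lever (x of hub_centre in the frame of prong between -0.014 and 0.014 m and y of hub_centre in the frame of prong between -0.014 and 0.014 m and z of hub_centre in the frame of prong between 0 and 0.026 m and contact force between the fingers and kick_lever above 0.5 N), for 0.1 s.
At the end, for the whole second after the job is handed in: The empty prong passes through the bore (middle of the bore within 14 mm of the rod's axis along the prong's x and y), the hub is down at the collar (middle of the bore under 28 mm up from the collar face, where 12 is flush), and the lever is let go and hangs still (x of hub_centre in the frame of prong between -0.014 and 0.014 m and y of hub_centre in the frame of prong between -0.014 and 0.014 m and z of hub_centre in the frame of prong between 0 and 0.028 m and contact force between the fingers and kick_lever below 0.2 N and linear speed of kick_lever below 0.03 m/s and angular speed of kick_lever below 0.3 rad/s); the robot touches nothing.
It fails at once if the red fuel cap is shoved more than 30 mm (distance of fuel_cap from where it was at the start of the episode above 0.03 m).
It fails at once if the ashtray of bolts is shoved more than 30 mm (distance of ashtray from where it was at the start of the episode above 0.03 m).
It fails at once if the file is shoved more than 30 mm (distance of steel_file from where it was at the start of the episode above 0.03 m).
It fails at once if the C-clamp is shoved more than 30 mm (distance of c_clamp from where it was at the start of the episode above 0.03 m).
It fails at once if the screwdriver is shoved more than 30 mm (distance of screwdriver from where it was at the start of the episode above 0.03 m).
It also fails if it takes over 48 s, if anything falls off the work surface, if the arm or the gripper's body presses on something with over 40 N, if the wrist force passes 120 N, or if a joint passes its speed limit or range.

## Working session

There is one attempt and no reset: what is moved stays moved. The work goes in short steps, each a Python script; the robot and the scene stay as the last script left them, time stands still between calls to the robot, and variables do not carry over. Pictures are saved under pics/ and viewed, at most 10 in all, crops included, and the job is handed in when it is done.

```bash
ls; mkdir -p pics
cat > h.py <<'E'
import numpy as np, cv2
from cell import robot, grip, kin, viewer
from scipy.spatial.transform import Rotation as Ro
def save(n,im): cv2.imwrite('pics/'+n,cv2.cvtColor(im,cv2.COLOR_RGB2BGR))
def world(at,ci): return np.array(ci["R"]).T@(np.array(at)-np.array(ci["t"]))
def pix(X,ci):
    c=np.array(ci["camera_matrix"])@(np.array(ci["R"])@np.array(X)+np.array(ci["t"])); return c[:2]/c[2]
def ray(uv,z,ci):
    R=np.array(ci["R"]);o=-R.T@np.array(ci["t"]);d=R.T@np.linalg.inv(ci["camera_matrix"])@np.array([uv[0],uv[1],1.]);return o+d*(z-o[2])/d[2]
def find(n,cam):
    ci=viewer.camera_info(cam);out=[]
    for d in viewer.pinpoint(n,cam):
        w=world(d["at"],ci);out.append((round(d["confidence"],2),w.round(0),pix(w,ci).round(0)))
    return out
E
python3 - <<'E'
from h import *
ims=[viewer.read_camera(c) for c in("scene","top")]
save('a.png',ims[0]);save('b.png',ims[1])
for c in("scene","top"):
    print(c)
    for n in("kick_lever","hub_centre","lever_grip","prong","prong_tip","free_stand","taken_stand","fuel_cap","ashtray","steel_file","c_clamp","screwdriver"):
        print(n,*[f"{a} {b} {p}" for a,b,p in find(n,c)])
print(robot.observe()["t"])
E
```

```text
pics
scene
kick_lever 0.8 [303. -71.   3.] [319. 249.] 0.71 [131. 257.   1.] [457. 256.] 0.67 [494. -15.   1.] [298. 299.]
hub_centre 0.81 [492. -17.  11.] [298. 295.] 0.76 [307. -71.   7.] [319. 249.] 0.59 [129. 259.  11.] [458. 253.]
lever_grip 0.85 [428.  20.  14.] [325. 284.] 0.78 [159. 324.  16.] [479. 266.] 0.58 [ 342. -113.    9.] [299. 250.]
prong 0.67 [619. 192.   2.] [349. 370.] 0.54 [ 627. -206.  177.] [191. 245.]
prong_tip 0.77 [ 582. -192.  244.] [207. 212.] 0.21 [ 340. -394.   -0.] [218. 220.]
free_stand 0.72 [ 588. -192.    3.] [216. 294.] 0.17 [495. -20.   6.] [296. 297.]
taken_stand 0.59 [617. 189.   2.] [348. 369.] 0.48 [427.  17.  16.] [324. 283.]
fuel_cap 0.77 [361. 354.   3.] [464. 323.]
ashtray 0.64 [745.   5.   2.] [241. 374.] 0.62 [427.  21.  16.] [325. 284.]
steel_file 0.68 [ 532. -447.   -1.] [157. 249.]
c_clamp 0.84 [522. 491.   2.] [504. 400.]
screwdriver 0.6 [ 337. -392.   -3.] [219. 220.]
top
kick_lever 0.91 [130. 260.   3.] [224. 352.]
hub_centre 0.83 [130. 261.  11.] [223. 352.] 0.68 [307. -72.  12.] [350. 286.] 0.66 [498. -16.  14.] [330. 216.]
lever_grip 0.97 [432.  19.  17.] [316. 239.] 0.64 [164. 330.  13.] [197. 339.] 0.63 [ 342. -117.    9.] [367. 273.]
prong 0.57 [ 628. -205.  179.] [407. 152.]
prong_tip 0.55 [ 581. -187.  243.] [404. 162.]
free_stand 0.79 [ 594. -196.   -2.] [395. 184.]
taken_stand 0.88 [623. 186.   1.] [257. 172.]
fuel_cap 0.75 [363. 363.   0.] [190. 264.]
ashtray 0.61 [750.  -1.   2.] [325. 129.] 0.32 [ 533. -447.   -7.] [486. 206.]
steel_file 0.56 [ 535. -449.   -2.] [487. 205.]
c_clamp 0.64 [524. 488.   3.] [147. 205.]
screwdriver 0.55 [ 345. -395.    3.] [470. 274.]
1.3
```

View pics/a.png

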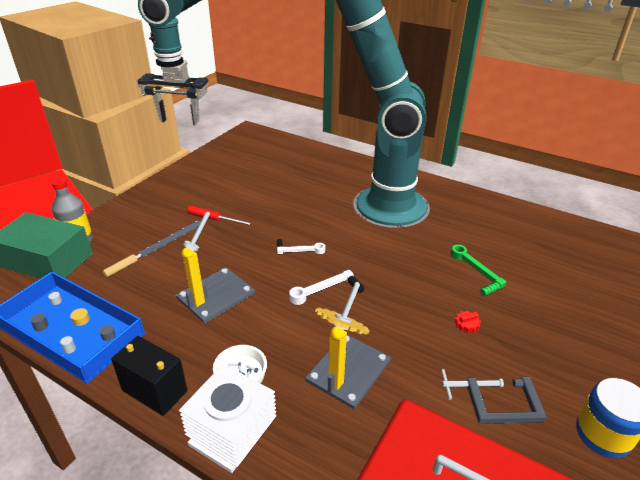

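View pics/b.png

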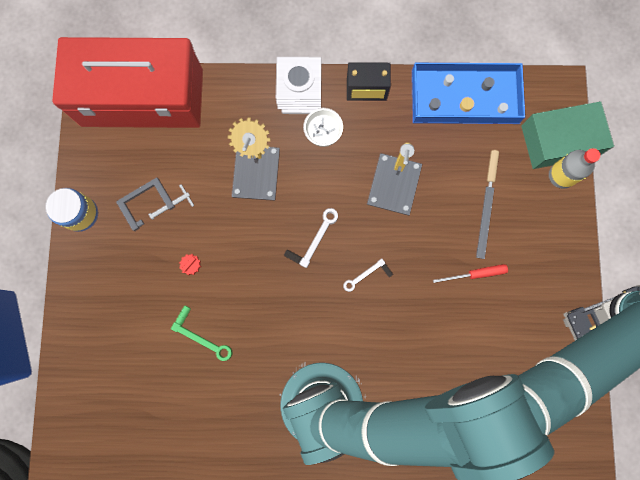

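The top view shows three levers, with hubs at about (330,216), (350,286) and (224,352). The last is green, so it is excluded. Of the two light ones, the lever at (330,216) is the larger: its hub-to-grip distance is about 74 mm, against 55 mm for the other. The empty prong is on the right-hand stand, with its tip at (404,162). I'll confirm this in an enlarged crop and check that the poses are reachable.

```bash
cat >> h.py <<'E'
def prongR(yaw):
    h=np.array([np.cos(yaw),np.sin(yaw),0]);s,c=np.sin(np.radians(40)),np.cos(np.radians(40))
    z=-h*s+np.array([0,0,c]);x=h*c+np.array([0,0,s]);return np.column_stack([x,np.cross(z,x),z])
def flat(yaw): return Ro.from_euler('z',yaw).as_matrix()
FL=[np.diag([1.,-1,-1]),np.diag([-1.,1,-1])]   # tool axes in lever frame
def rv(R): return Ro.from_matrix(R).as_rotvec()
E
python3 - <<'E'
from h import *
im=viewer.read_camera("top")
save('c.png',cv2.resize(im[120:320,260:440],None,fx=3.3,fy=3,interpolation=cv2.INTER_CUBIC))
ly=np.arctan2(-35,65.);py=np.radians(-18.5)
P=np.array([628,-206,180.])
for F in FL:
    R=flat(ly)@F
    print('pick',kin.ik([430,19,3],rv(R)), kin.ik([430,19,150],rv(R)))
    RP=prongR(py);R2=RP@F
    for d in(0,90,130): print('place',d,kin.ik(P+RP@np.array([-75,0,d+3]),rv(R2)))
ci=viewer.camera_info("wrist");o=robot.observe()
Rt=Ro.from_rotvec(o["tcp_rot"]).as_matrix();Rc=np.array(ci["R"]);oc=-Rc.T@np.array(ci["t"])
print("cam in tool",Rt.T@(oc-o["tcp_pos"]),Rt.T@Rc.T, ci["camera_matrix"])
print(o["tcp_rot"])
E
```

```text
pick [ 0.05692113  0.49681278 -0.20859503  2.23957723  0.24156831  0.42529672
 -2.41256921] [ 0.31210714  0.23208071 -0.48131718  2.15011386  0.1503655   0.79065104
 -2.32905126]
place 0 [ 0.61892416  0.35608972 -0.44004898  2.3022908   2.35254999  0.27041635
  2.34652576]
place 90 None
place 130 None
pick [ 0.32810022  0.55467795 -0.52829754  2.22298214  0.58647815  0.50030064
  0.41656244] [ 0.6624977   0.32451675 -0.89151827  2.13219737  0.34253328  0.83098076
  0.63825364]
place 0 [ 0.62119632  0.35652811 -0.44263257  2.30215885  2.35034172  0.27103324
 -0.79239184]
place 90 [ 1.40199493  0.31909077 -1.28746202  2.34596638  1.66386147  0.35810255
 -0.04308722]
place 130 None
cam in tool [ 8.24086902e+01 -1.19785559e-01 -1.69889619e+02] [[-1.01181244e-03 -9.58146273e-01 -2.86277305e-01]
 [ 9.99999170e-01 -7.41138710e-04 -1.05384638e-03]
 [ 7.97567792e-04 -2.86278134e-01  9.58146228e-01]] [[391.30968063   0.         323.38242133]
 [  0.         391.30968063 235.31337387]
 [  0.           0.           1.        ]]
[ 3.08916211e+00  5.71243429e-01 -5.96224467e-05]
```

View pics/c.png

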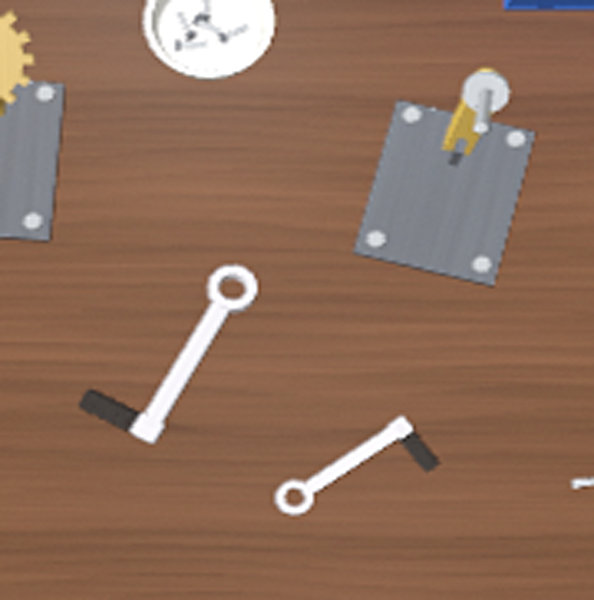

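The crop confirms it. The large bright lever has its hub at (233,287) in the crop with the pedal to the left, and the smaller copy is at (295,497). The empty prong's tip is at (482,127). The 40° approach pose is tight on reach, so I'll search over lever roll about the rod and over the grasp tilt.

Run:
```python
from h import *
ci=viewer.camera_info("top")
c=[ray((260+u/3.3,120+v/3),12,ci) for u,v in((397,102),(535,132),(494,285),(356,250))]
print(np.round(c),np.mean(c,0)); e=(c[0]-c[3]+c[1]-c[2]);print('yaw',np.degrees(np.arctan2(e[1],e[0])))
f=(c[0]-c[1]+c[3]-c[2]);print('yaw2',np.degrees(np.arctan2(f[1],f[0]))-90)
def look(p,yaw,names,fn):
    robot.movep(p,rv(flat(yaw)@FL[1])); robot.hold(.2)
    ims=viewer.read_camera("wrist");save(fn,ims)
    for n in names: print(n,*[f"{a} {np.round(b,1)} {q}" for a,b,q in find(n,"wrist")])
look([480,-165,320],np.radians(-16),("prong","prong_tip","free_stand"),'w1.png')
look([500,-200,330],np.radians(-16),("prong","prong_tip","free_stand"),'w2.png') if 0 else None
look([430,19,170],np.radians(-28),("kick_lever","hub_centre","lever_grip"),'w3.png')
print(robot.observe()["t"])
W=np.hstack([cv2.resize(cv2.imread('pics/'+f),(400,300)) for f in('w1.png','w3.png')]);cv2.imwrite('pics/d.png',W)
```

```text
[[ 675. -155.   12.]
 [ 647. -271.   12.]
 [ 503. -234.   12.]
 [ 534. -120.   12.]] [ 589.56268958 -195.22469356   12.        ]
yaw -14.038756606150804
yaw2 -14.42937238853348
prong 0.83 [ 627. -204.  178.] [326. 377.]
prong_tip 0.6 [ 581. -191.  240.] [326. 376.]
free_stand
kick_lever 0.92 [309. -73.  -2.] [160. 138.] 0.87 [494. -23.   0.] [315. 289.]
hub_centre 0.75 [497. -18.  13.] [321. 296.] 0.41 [747.   4.   2.] [447. 466.]
lever_grip 0.81 [429.  18.  13.] [321. 215.] 0.57 [ 340. -114.   10.] [136. 196.]
4.9833
```

View pics/d.png

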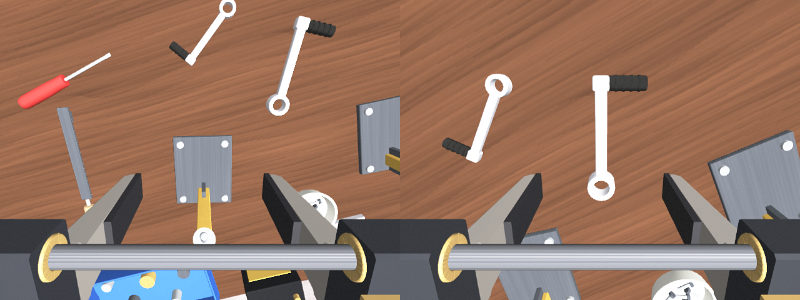

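The left half (over the stand) shows the empty prong seen nearly along its rod, at about (204,237) in the composite. The right half shows the lever centred, with its hub at (601,187) and arm at yaw about -28°. Now I'll grasp it with a 15° tilt and look at it in the hand.

```bash
cat >> h.py <<'E'
T=Ro.from_euler('y',15,degrees=True).as_matrix()@FL[1]
H=np.array([496.5,-17,0]);LY=np.radians(-28);PY=np.radians(-14.2);P=np.array([628,-204.3,180.])
E
python3 - <<'E'
from h import *
g=np.array([-77,0,0])+T@np.array([0,0,19.]);g[2]=4.5
R=flat(LY);tp=H+R@g;r=rv(R@T)
robot.movep(tp+[0,0,90],r)
robot.servo_line(tp,feed=120)
print(robot.observe()["contact_force"].round(1) if hasattr(robot.observe()["contact_force"],'round') else robot.observe()["contact_force"])
grip(0.0,45)
o=robot.observe();print(o["grip_width"],o["grip_force"],o["tcp_pos"])
robot.servo_line(np.array(o["tcp_pos"])+[0,0,180],feed=200);robot.hold(.2)
o=robot.observe();print(o["grip_width"],o["grip_force"],o["tcp_pos"],o["contact_force"],o["t"])
Rt=Ro.from_rotvec(o["tcp_rot"]).as_matrix();L=Rt@T.T;print('expected hub',np.array(o["tcp_pos"])-L@g+L@[0,0,12])
ims=[]
for c in("wrist","scene","top"):
    im=viewer.read_camera(c);ims.append(im)
    for n in("kick_lever","hub_centre","lever_grip"): print(c,n,*[f"{a} {np.round(b,1)} {q}" for a,b,q in find(n,c)])
save('e.png',np.hstack([cv2.resize(ims[0],(400,300)),cv2.resize(ims[1],(400,300))]))
E
```

```text
[ 0.3  0.1 -0.1]
0.16401281389762612 44.99956011772156 [423.96154217  21.25032776   4.48325262]
0.17164906251530382 44.99817430973053 [423.39269556  21.3670542  183.64963407] [-0.28073411  0.21092009 -1.68505286] 8.6917
expected hub [495.7456139  -17.07709528 190.98717585]
wrist kick_lever 0.85 [493. -20. 182.] [314. 460.] 0.75 [626. 188.  -5.] [572. 363.] 0.63 [306. -70.  -2.] [178. 196.]
wrist hub_centre 0.86 [310. -66.   9.] [180. 197.] 0.71 [495. -18. 192.] [318. 475.]
wrist lever_grip 0.95 [ 342. -114.   12.] [149. 252.] 0.71 [432.  18. 193.] [324. 319.]
scene kick_lever 0.73 [307. -72.   7.] [318. 249.] 0.61 [497. -17. 180.] [296. 241.] 0.59 [132. 257.  -0.] [457. 257.]
scene hub_centre 0.94 [127. 261.  10.] [459. 253.] 0.86 [493. -16. 189.] [297. 237.] 0.59 [306. -70.   9.] [319. 248.]
scene lever_grip 0.89 [159. 323.  11.] [478. 267.] 0.67 [426.  21. 195.] [327. 225.] 0.58 [ 339. -115.   10.] [299. 249.]
top kick_lever 0.78 [128. 260.   2.] [224. 353.] 0.57 [307. -67.  -1.] [348. 286.]
top hub_centre 0.75 [130. 261.  11.] [223. 352.] 0.67 [309. -69.  13.] [349. 286.]
top lever_grip 0.92 [164. 326.  15.] [199. 339.] 0.64 [431.  21. 193.] [315. 228.] 0.43 [ 344. -112.   10.] [365. 273.]
```

View pics/e.png

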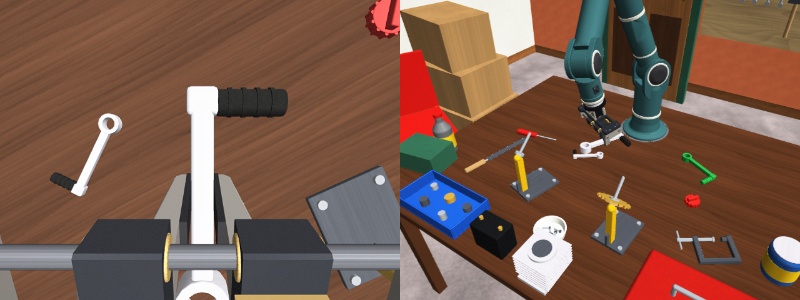

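The lever is held as planned: the predicted hub is within about 2 mm of the networks' fixes. Next I'll move to the pre-thread pose above the prong tip and check the alignment.

```bash
cat >> h.py <<'E'
g=np.array([-77,0,0])+T@np.array([0,0,19.]);g[2]=4.5
RP=prongR(PY);RR=rv(RP@T)
def tcp(d,off=(0,0)): return P+RP@(g+[off[0],off[1],d])
E
python3 - <<'E'
from h import *
o=robot.observe()
robot.servo_line(np.array(o["tcp_pos"])+[0,0,80],feed=200)
for d in(118,112,105):
    q=kin.ik(tcp(d),RR); print(d,q)
    if q is not None: break
robot.movep(tcp(d),RR);robot.hold(.3)
o=robot.observe();print(o["joints"],o["t"],o["grip_width"])
Rt=Ro.from_rotvec(o["tcp_rot"]).as_matrix();L=Rt@T.T;hub=np.array(o["tcp_pos"])-L@g+L@[0,0,12.]
print('exp hub',hub,'exp tip',P+RP[:,2]*80)
inP=lambda w:(RP.T@(np.array(w)-P)).round(1)
for c in("wrist","scene","top"):
    im=viewer.read_camera(c);ci=viewer.camera_info(c)
    u=pix(hub,ci).round(0)
    for n in("hub_centre","prong_tip","prong"): print(c,n,*[f"{a} {np.round(b,0)} inP{inP(b)} {q}" for a,b,q in find(n,c) if b[2]>60])
    print(c,'proj hub',u,'tip',pix(P+RP[:,2]*80,ci),'origin',pix(P,ci))
    u=pix(P+RP[:,2]*80,ci).astype(int)
    x0=int(np.clip(u[0]-66,0,508));y0=int(np.clip(u[1]-75,0,330))
    save(f'f_{c}.png',cv2.resize(im[y0:y0+150,x0:x0+132],(264*1,300),interpolation=cv2.INTER_CUBIC))
cv2.imwrite('pics/f.png',cv2.resize(np.hstack([cv2.imread(f'pics/f_{c}.png') for c in("wrist","scene","top")]),(792,300)))
E
```

```text
118 [ 1.04791315  0.10247643 -0.79354505  2.19843287  0.1472179   0.43810793
  1.4764939 ]
[ 1.04650082  0.10324029 -0.79403749  2.19770731  0.14715124  0.43856166
  1.47623709] 10.9667 0.16850609699873317
exp hub [ 547.58496182 -182.86007219  279.59097324] exp tip [ 578.14820327 -191.68555614  241.28355545]
wrist hub_centre 0.6 [ 549. -184.  280.] inP[  1.8   0.3 129. ] [320. 476.]
wrist prong_tip
wrist prong 0.4 [ 547. -185.  281.] inP[  1.1  -1.2 130.9] [319. 480.]
wrist proj hub [323. 475.] tip [320.95190501 420.42012767] origin [321.41742749 369.71289804]
scene hub_centre 0.79 [ 545. -182.  279.] inP[ -2.2   1.3 131.1] [220. 191.]
scene prong_tip 0.55 [ 579. -191.  245.] inP[ 2.9  0.9 82.4] [208. 211.]
scene prong 0.85 [ 628. -208.  181.] inP[ 1.3 -3.6  0.2] [190. 243.]
scene proj hub [218. 192.] tip [207.91906705 211.85117382] origin [191.64119639 244.17812327]
top hub_centre 0.77 [ 548. -180.  283.] inP[  2.2   3.9 132.6] [403. 171.]
top prong_tip 0.45 [ 584. -191.  240.] inP[ 3.4  2.1 75.5] [405. 161.]
top prong 0.73 [ 627. -206.  179.] inP[-1.1 -1.9 -0.4] [407. 152.]
top proj hub [404. 172.] tip [405.60159772 163.82843056] origin [406.91582755 151.59225886]
```

View pics/f.png

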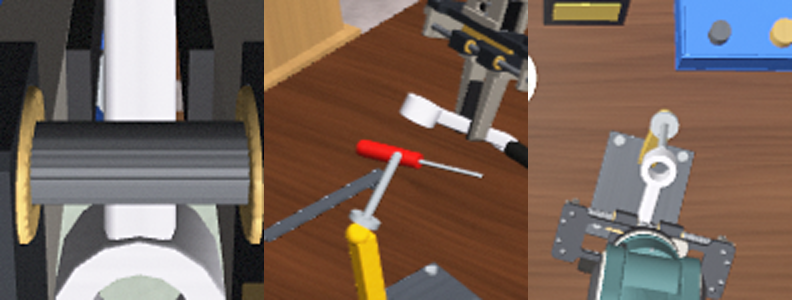

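In the scene and top crops the hub lies in line with the rod, and the fixes agree to about 2 mm. I'll thread it in steps, watching the force.

Run:
```python
from h import *
f0=np.array(robot.observe()["contact_force"])
for d in(90,75,60,45,30,20,12,7,4):
    robot.servo_line(tcp(d,(1,0)),feed=50 if d>20 else 25,rotation=RR)
    o=robot.observe();f=RP.T@(np.array(o["contact_force"])-f0)
    print(d,'f in prong',f.round(1),round(o["grip_width"],3),round(o["t"],1))
    if np.linalg.norm(f)>12: break
ims=[]
inP=lambda w:(RP.T@(np.array(w)-P)).round(1)
for c in("scene","top"):
    im=viewer.read_camera(c);ci=viewer.camera_info(c)
    for n in("hub_centre","prong_tip"): print(c,n,*[f"{a} inP{inP(b)} {q}" for a,b,q in find(n,c) if b[2]>60])
    u=pix(P+RP[:,2]*40,ci).astype(int);x0=u[0]-66;y0=max(u[1]-75,0)
    ims.append(cv2.resize(im[y0:y0+150,x0:x0+132],(396,450),interpolation=cv2.INTER_CUBIC))
save('g.png',np.hstack(ims))
```

```text
90 f in prong [-0.2 -0.7 -0.1] 0.171 12.3
75 f in prong [ 0.1 -0.5 -0.2] 0.167 12.7
60 f in prong [-1.6 -0.6 -0.5] 0.171 13.2
45 f in prong [-0.9 -1.4 -0.5] 0.169 13.6
30 f in prong [-0.7 -1.2 -0.4] 0.172 14.1
20 f in prong [-0.4 -0.9 -0.7] 0.167 14.6
12 f in prong [-1.  -1.   0.6] 0.165 15.1
7 f in prong [ 0.4 -0.2  0.3] 0.17 15.4
4 f in prong [-0.6 -0.2 -0.2] 0.169 15.7
scene hub_centre 0.84 inP[-3.9 -0.2 17.7] [197. 237.]
scene prong_tip 0.73 inP[ 2.2  3.5 77.8] [208. 213.]
top hub_centre 0.78 inP[ 3.7 -1.4 15.1] [408. 153.]
top prong_tip 0.57 inP[ 3.5  3.5 79.3] [405. 162.]
```

View pics/g.png

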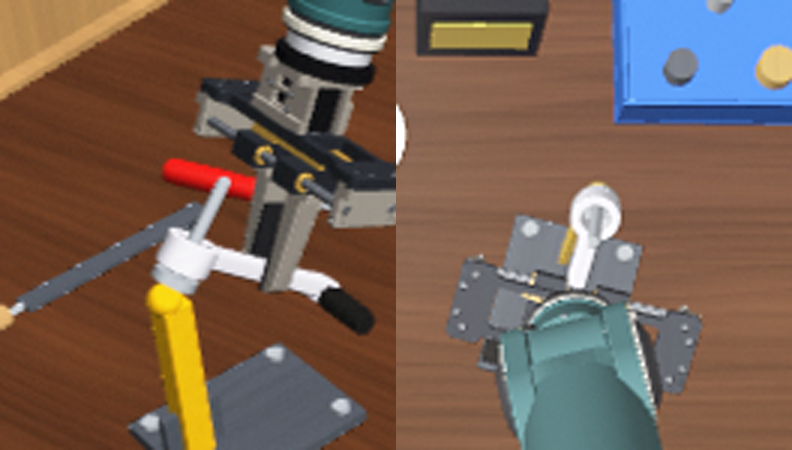

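The hub is threaded, with the rod emerging through the bore at (195,215) and the hub just above the collar. I'll lower it to contact, hold, release, and retreat along the rod.

Run:
```python
from h import *
f0=np.array(robot.observe()["contact_force"])
for d in(2,0,-1,-2,-3,-4,-5):
    robot.servo_line(tcp(d,(1,0)),feed=15,rotation=RR)
    o=robot.observe();f=RP.T@(np.array(o["contact_force"])-f0);print(d,f.round(1))
    if f[2]>4: break
robot.hold(.4)
grip(0.6);robot.hold(.4)
o=robot.observe();print(o["grip_width"],o["grip_force"],o["contact_force"])
robot.servo_line(tcp(d+110,(1,0)),feed=100,rotation=RR)
robot.hold(.8);print(robot.observe()["t"])
inP=lambda w:(RP.T@(np.array(w)-P)).round(1)
ims=[]
for c in("scene","top"):
    im=viewer.read_camera(c);ci=viewer.camera_info(c)
    for n in("hub_centre","prong_tip"): print(c,n,*[f"{a} inP{inP(b)} {q}" for a,b,q in find(n,c) if b[2]>60])
    u=pix(P+RP[:,2]*40,ci).astype(int);x0=u[0]-66;y0=max(u[1]-75,0)
    ims.append(cv2.resize(im[y0:y0+150,x0:x0+132],(396,450),interpolation=cv2.INTER_CUBIC))
save('i.png',np.hstack(ims))
```

```text
2 [ 0.8 -0.7  0.8]
0 [ 0.3 -0.8  0.6]
-1 [ 1.  -1.8 -0.2]
-2 [ 0.2 -1.1  5.7]
0.6011520606628908 0.0 [ 0.06932056 -0.47874738 -0.14868903]
20.65
scene hub_centre 0.63 inP[-11.1   0.7  15.9] [199. 239.]
scene prong_tip 0.65 inP[ 5.5  3.8 80.2] [207. 212.]
top hub_centre 0.84 inP[-1.3  2.9 14.1] [405. 154.]
top prong_tip 0.67 inP[ 1.2  4.3 78.6] [404. 163.]
```

View pics/i.png

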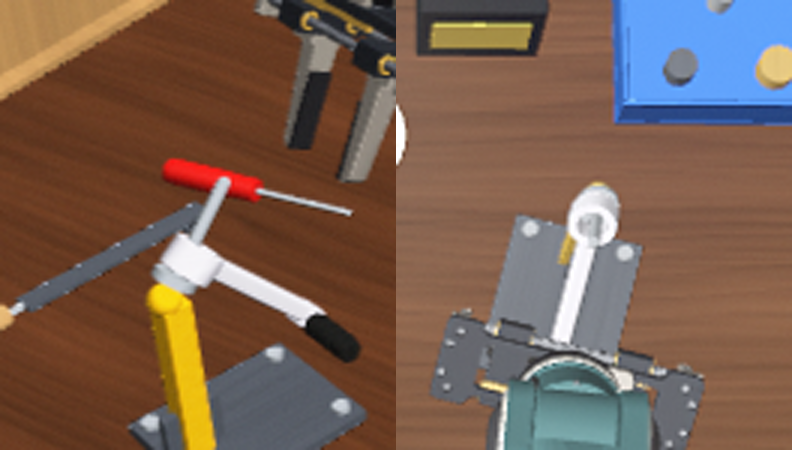

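The lever hangs on the prong with its hub at (190,260) down at the collar and its arm down the slope. The gripper is clear of it, so I'm handing in.

```bash
python3 -c "
from h import *
print(robot.job_done())"
```

```text
the job is handed in; nothing more can be done
None
```

The kick-start lever hangs on the empty prong, slid down until the hub met the collar and only then let go; the gripper is clear and the job was handed in at about 21 s of the 48 s, with no verdict returned.

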